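# Stand the toppled carton back in its row

## Robot

A 6-joint arm with a two-finger parallel gripper is mounted at the origin on a cart in front of the work surface, level with it; the furniture and walls round the work are solid. World frame = base frame: x ahead of the robot, y to its left, z up, the work surface at z = 0. Lengths are in m, angles in rad, forces in N, time in s.
With the tool pointing down it reaches from about 0.25 to 0.775 m from the base axis. Payload 4 kg.
Tool frame: the origin (TCP) lies at the very end of the fingers, on their centre line; the grasp point (between the pads) lies 19 mm behind it; z points along the fingers, y is the line along which they close (so a half turn about z gives the same grasp; the last joint's range is limited). The gripper opens to 94 mm and grips with 3 to 60 N. Pads are 16 mm wide; open, the fingers measure 119 mm over their backs; the gripper's body (75 mm by 177 mm) begins 78 mm behind the grasp point.
Start: joints at [1.034, 0.087, 1.371, -0, 1.684, -0.103], TCP at [0.231, 0.499, 0.206] pointing down, gripper open.
Joint ranges: [-3.1, 3.1], [-0.76, 2.03], [0.27, 2.55], [-1.08, 4.22], [0.17, 2.65], [-2.57, 2.57]. Speed limits (rad/s): [2.79, 2.79, 3.14, 3.14, 3.14, 3.14].

## Interface

Orientations are given as [roll, pitch, yaw] about the fixed x, y, z axes, in that order (R = Rz(yaw) Ry(pitch) Rx(roll)).
In Python, from bench import robot, snapshot, finder gives the robot as it stands.
- The arm moves only by the tool drive_tool, never from a script. Its argument "deltas" is text: rows parted by semicolons, each of 7 numbers parted by spaces: the shift along the tool's x, y, z each as a share of 100 mm, from -1 to 1, then the turn, a rotation vector about the tool's x, y, z each as a share of 90 degrees, from -1 to 1, then the finger opening in mm, from 0 to 94. In form: tx ty tz rx ry rz gripper; .... A call has 1 to 5 rows; each row is the pose to reach, as a shift and turn from the pose commanded when the call began, along the tool's axes at that moment; what a row does not reach only later rows make up. A row lasts 1/10 s, in which the tool goes at most 50 mm and 8.59 degrees, less where a joint would pass 70% of its speed; a pose out of reach is approached as far as the arm can. A call with a number of a shift or a turn outside -1 to 1 is refused whole. A call with a gripper value outside its range is refused whole. The fingers move at their own pace and stop on an object; the grip force is fixed at half the most. Time passes only in rows, so rows that repeat a pose let the fingers close. It gives the time, the measured TCP pose, the force, the opening and the grip force at its end, in the units of the state.
- robot.get_obs(): the state, without advancing time (a new reading comes with each control period).
- snapshot(name): name is "scene" or "top" or "wrist"; returns a dict with "img" (384x512x3 uint8, red, green, blue), "fx", "fy", "cx", "cy" (pixels), "D" ([k1, k2, p1, p2, k3] as OpenCV has them; the pictures are not rectified), "T" (4x4, takes a point from camera to world coordinates); the wrist camera has in their place "hand_eye" (4x4, takes a point from camera to tool coordinates, whose origin is the TCP and whose axes are the flange's). Camera axes: x right, y up, looking along -z (the intrinsics and any distortion apply to the point x, -y, -z); pixel columns grow to the right and rows downward; lengths in m; the calibration is good to about 2 mm. A picture is of the moment at which its call begins: read the wrist's pose just before it. There is no depth.
- robot.close_job(): hands the job in; it is judged then, once.
Trained networks look in the newest picture that a camera, given by its name, has taken for a name from the list of things; names that differ only in an ending like _2 or _b are one class to them, and where a whole thing is asked for, a point or a joint stands for the part that bears it (a point fixed in the world has none). Each returns a list of dicts, best first, with "confidence" (0 to 1); they miss things now and then, are a little off and sometimes report something else, mostly with a low value. They report only what shows in the picture. A call takes as long as a camera call.
- finder.look_for(camera, thing): "xy" ([column, row] in pixels, amid what is visible of it).
- finder.masks_of(camera, thing): "region" (384x512 bool, what is visible of it) and "xy" ([column, row] in pixels, amid what is visible of it).
- finder.landmark_of(camera, thing): "xy" ([column, row] in pixels: a listed point, or the origin of a listed thing).
The state is a dict: "time": time; "joint_positions": joint angles; "qvel": joint speeds; "joint_torque": joint torques, N m; "tool_pos": TCP position; "ee_rot": TCP orientation; "wrist_force": force on the tool from outside, world axes, zero at the start; "wrist_torque": the same for the moment, N m; "width": finger opening in m; "finger_force": force on a finger pad.
Only numpy, scipy, OpenCV 4.12 (cv2) and the standard library are available. Lean on these libraries where they do the work, as an engineer would, in place of code of your own. Each camera call takes 0.05 s, during which the arm holds its last target. There are 200 camera calls.

## Task

One carton has toppled backwards over the low metal stop strip. Gently push it back up onto its base with the fingertips, then slide it back until it stands square and flush against the front of the strip, between the standing carton and the tin. Nothing may be gripped, picked up or tipped towards you, and leave the other goods where they are.

Things in the scene. Friction and masses are not known exactly. Their poses are not given: they have to be found in the camera images.
- carton: The toppled food carton, a rigid block 62 deep (its x) x 98 wide (its y) x 94 tall (its z), 0.4 to 0.75 kg. Origin: centre of its underside; z runs from underside to top, x from front (robot side) to back. It starts leaning backwards, z axis 55 degrees from vertical, its back face lying on the strip's top edge. Once tilted less than about 33 degrees it drops upright onto its base by itself.
- heel (a point): Middle of the toppled carton's back bottom edge, at (31.4, 0, 0) in the carton's frame; the edge it pivots on, at first on the table some 47 in front of the strip. It must stay on the table.
- top_edge (a point): Middle of the toppled carton's back top edge, at (31.4, 0, 94) in the carton's frame. At first it overhangs beyond the strip, about 54 above the table and 30 past the strip's front face, where a fingertip can get behind it from above.
- stop: Fixed bare aluminium stop strip, an angle 400 long, fastened to the table. Its upright leg is 34 high and 8 thick at the rounded top edge (the leg below is 4 thick); its foot, 3 high, reaches 26 away from the robot. Origin: on the table, in the middle of the front face; y runs along the strip, x square to it away from the robot, z up.
- carton_left: Standing carton at the left (+y) end of the strip, with its back to it, 62 x 98 x 94, origin at the centre of its underside; to be left alone.
- tin_right: Standing tin at the right (-y) end of the strip, diameter 75, 110 tall, origin at the centre of its underside; to be left alone.
- tape: Roll of packing tape lying flat, diameter 116, 48 high, origin at the centre of its underside; to be left alone.
- tin_front: Loose tin, diameter 78, 112 tall, left of the row, origin at the centre of its underside; to be left alone.
- marker: Marker pen lying on the table, 134 long, 17 thick, origin at the middle of its underside; to be left alone.
- tin_back: Loose tin behind the row, diameter 75, 110 tall, origin at the centre of its underside; to be left alone.

How it is judged:
By the outcome, as a careful person would: the job done as asked, in the order asked, and still so for the second after the job is handed in, with the robot touching nothing.
It also fails if it takes over 54 s, if anything falls off the work surface, if the arm or the gripper's body presses on something with over 40 N, if the wrist force passes 120 N, or if a joint passes its speed limit or range.

## Working session

There is one attempt and no reset: what is moved stays moved. The work goes in short steps, Python scripts to look and compute and a tool call to move; the robot and the scene stay as the last step left them, time stands still between calls to the robot, and variables do not carry over. Pictures are saved under pics/ and viewed, at most 10 in all, crops included, and the job is handed in when it is done.

Besides the shell and the picture viewer there is one more tool, called as name(argument=value, ...) on one line, values as JSON. drive_tool: Moves the arm, as the interface text tells. Shift numbers are shares of 100 mm and turn numbers shares of 90 degrees, none past 1 either way. Its arguments: {"type":"object","properties":{"deltas":{"type":"string"}},"required":["deltas"]}

```bash
mkdir -p pics; cat > h.py <<'E'
import numpy as np, cv2
from scipy.spatial.transform import Rotation as R
from bench import robot, snapshot, finder
def ray(s,xy,T=None):
    K=np.array([[s['fx'],0,s['cx']],[0,s['fy'],s['cy']],[0,0,1]])
    u=cv2.undistortPoints(np.array([[xy]],float),K,np.array(s['D'],float))[0,0]
    T=np.array(s['T']) if T is None else T
    return T[:3,3],T[:3,:3]@np.array([u[0],-u[1],-1])
def at_z(s,xy,z,T=None):
    o,d=ray(s,xy,T); return o+d*(z-o[2])/d[2]
def tri(rs):
    A=0;b=0
    for o,d in rs:
        d=d/np.linalg.norm(d);P=np.eye(3)-np.outer(d,d);A=A+P;b=b+P@o
    p=np.linalg.solve(A,b)
    return p,[np.linalg.norm((np.eye(3)-np.outer(d,d)/(d@d))@(p-o)) for o,d in rs]
def save(s,n): cv2.imwrite(f'pics/{n}.png',s['img'][:,:,::-1])
E
cat > a.py <<'E'
from h import *
np.set_printoptions(precision=3,suppress=True)
S={c:snapshot(c) for c in('scene','top')}
for c in S: save(S[c],c+'1')
for t in ['carton','heel','top_edge','stop','carton_left','tin_right','tape','tin_front','marker','tin_back']:
    rs=[]
    for c in S:
        for d in finder.landmark_of(c,t)[:2]:
            print(t,c,d['confidence'],np.round(d['xy']),at_z(S[c],d['xy'],0))
            rs.append(ray(S[c],d['xy']))
    if len(rs)==2: print('   tri',*tri(rs))
o=robot.get_obs();print(o['time'],o['tool_pos'],o['ee_rot'],o['wrist_force'])
E
python3 a.py
```

```text
carton scene 0.62 [250. 227.] [ 0.476 -0.276  0.   ]
carton top 0.84 [292. 219.] [ 0.448 -0.318  0.   ]
   tri [ 0.449 -0.316  0.033] [np.float64(0.001137142228683201), np.float64(0.0011371422286830673)]
heel top 0.4 [345. 227.] [ 0.427 -0.484  0.   ]
top_edge scene 0.91 [278. 214.] [ 0.583 -0.264  0.   ]
top_edge top 0.65 [302. 191.] [ 0.536 -0.347  0.   ]
top_edge top 0.17 [252. 202.] [ 0.499 -0.193  0.   ]
carton_left scene 0.57 [243. 208.] [ 0.514 -0.179  0.   ]
carton_left top 0.84 [253. 203.] [ 0.495 -0.196  0.   ]
   tri [ 0.498 -0.198  0.015] [np.float64(0.003540560512700355), np.float64(0.0035405605127003664)]
tin_right scene 0.56 [284. 271.] [ 0.44  -0.491  0.   ]
tape scene 0.66 [190. 190.] [0.425 0.009 0.   ]
tape top 0.93 [184. 225.] [0.424 0.014 0.   ]
tape top 0.44 [221. 229.] [ 0.414 -0.102  0.   ]
tin_front scene 0.71 [180. 169.] [0.463 0.166 0.   ]
tin_front scene 0.17 [292. 196.] [ 0.682 -0.204  0.   ]
tin_front top 0.97 [144. 213.] [0.458 0.138 0.   ]
marker scene 0.79 [200. 201.] [ 0.421 -0.072  0.   ]
marker top 0.58 [222. 230.] [ 0.411 -0.104  0.   ]
   tri [ 0.409 -0.103  0.02 ] [np.float64(0.0028113407171147515), np.float64(0.002811340717114708)]
tin_back scene 0.84 [295. 194.] [ 0.699 -0.198  0.   ]
tin_back top 0.62 [254. 140.] [ 0.691 -0.197  0.   ]
   tri [ 0.694 -0.199  0.002] [np.float64(0.0035680913475263643), np.float64(0.003568091347526229)]
1.1 [0.231 0.499 0.206] [3.141 0.    2.708] [-0.13   0.12   0.787]
```

```bash
python3 - <<'E'
import cv2
a=cv2.imread('pics/scene1.png')[140:320,130:350];b=cv2.imread('pics/top1.png')[110:270,120:380]
cv2.imwrite('pics/sc.png',cv2.resize(a,None,fx=3.3,fy=3.3,interpolation=cv2.INTER_CUBIC))
cv2.imwrite('pics/tc.png',cv2.resize(b,None,fx=3,fy=3,interpolation=cv2.INTER_CUBIC))
E
```

```text
(no output)
```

View pics/sc.png

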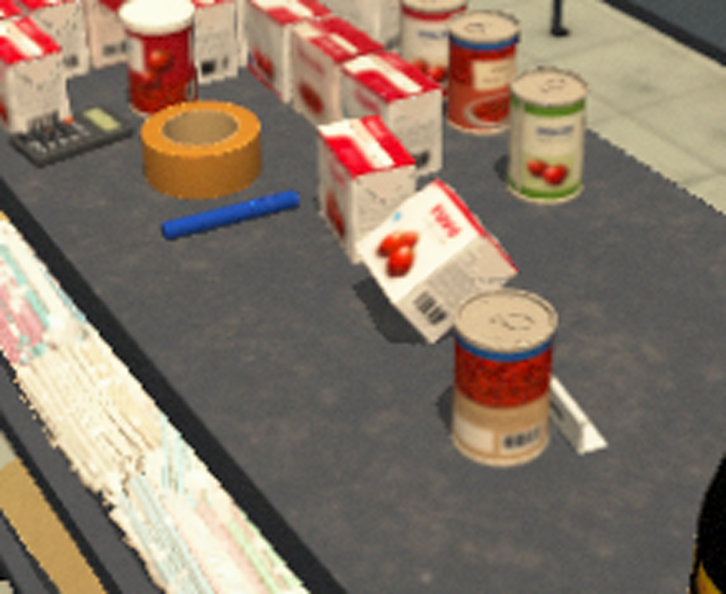

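View pics/tc.png

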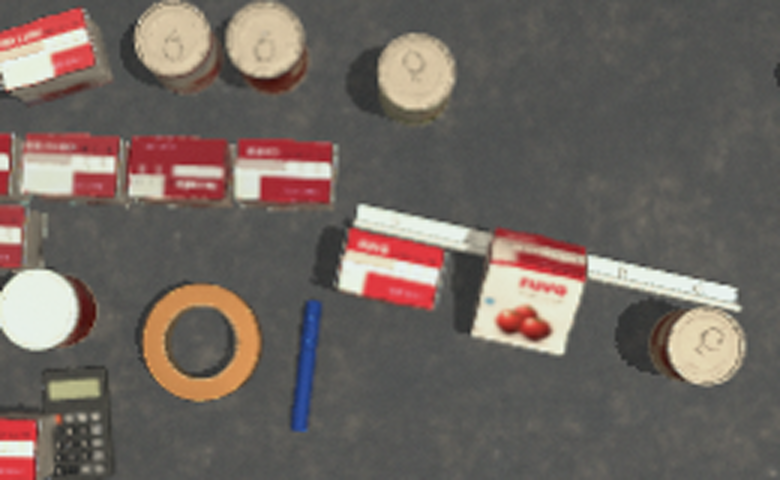

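The scene view shows the toppled carton at about (265,218), standing carton_left at (240,200), and tin_right at (282,255). The top view shows the strip running from about (239,181) to (366,212), and the carton's overhanging top edge from about (285,187) to (316,192). I'll measure the strip and the edge next.

```bash
cat > b.py <<'E'
from h import *
np.set_printoptions(precision=4,suppress=True)
S={c:snapshot(c) for c in('scene','top')}
print('cam',S['top']['T'][:3,3])
p,e=tri([ray(S[c],finder.landmark_of(c,'top_edge')[0]['xy']) for c in S]);print('top_edge',p,e)
M={}
for t in ('stop','carton','carton_left','tin_right'):
    r=finder.masks_of('top',t)[:1]
    for d in r:
        M[t]=d['region'];print(t,d['confidence'],d['xy'],d['region'].sum())
s=S['top']
m=M['stop'];c=np.where(m.any(0))[0]
low=np.array([(x,np.where(m[:,x])[0].max()+.5) for x in c],float)
hi=np.array([(x,np.where(m[:,x])[0].min()-.5) for x in c],float)
for n,L,z in(('front',low,.034),('backfoot',hi,.003)):
    P=np.array([at_z(s,q,z)[:2] for q in L])
    k=np.ones(len(P),bool)
    for _ in range(6):
        f=np.polyfit(P[k,1],P[k,0],1);r=P[:,0]-np.polyval(f,P[:,1]);k=abs(r)<max(.004,1.5*np.median(abs(r)))
    print(n,'x=%.4f*y+%.4f'%tuple(f),'yaw',-np.arctan(f[0]),k.sum(),len(k),'y range',P[:,1].min(),P[:,1].max())
np.savez('m.npz',**M)
for t,z in (('carton_left',.094),('tin_right',.11)):
  if t in M:
    cs=cv2.findContours(M[t].astype(np.uint8),0,2)[0];q=max(cs,key=cv2.contourArea).astype(np.float32)
    print(t,[at_z(s,v,z)[:2] for v in cv2.boxPoints(cv2.minAreaRect(q))])
# carton outline quads
q=max(cv2.findContours(M['carton'].astype(np.uint8),0,2)[0],key=cv2.contourArea)
print('carton',cv2.approxPolyDP(q,3,True)[:,0].tolist())
print(robot.get_obs()['time'])
E
python3 b.py
```

```text
cam [ 0.438  -0.1885  1.4917]
top_edge [ 0.537  -0.3342  0.067 ] [np.float64(0.004567832516207144), np.float64(0.0045678325162071065)]
stop 0.83 [316.3, 198.1] 741
carton 0.94 [296.0, 208.1] 1239
tin_right 0.62 [352.0, 225.4] 675
front x=0.2003*y+0.5779 yaw -0.1977273185311519 95 96 y range -0.536615292152264 -0.14749454375499219
backfoot x=0.2028*y+0.6053 yaw -0.20009038260417256 93 96 y range -0.5439824212947064 -0.14647414776014886
tin_right [array([ 0.4706, -0.4342]), array([ 0.4722, -0.5272]), array([ 0.4006, -0.5278]), array([ 0.3994, -0.435 ])]
carton [[284, 186], [277, 221], [306, 227], [315, 203], [314, 192]]
1.5
```

drive_tool(deltas="-0.2 -1 0 0 0 0 50; -0.5 -1 0 0 0 0 50; -0.5 -1 0 0 0 0 50")

```text
time: 1.8
tool_pos: [0.2346, 0.3845, 0.2054]
ee_rot: [-3.141, 0.001, 2.706]
wrist_force: [0.2, 0.5, 0.1]
width: 0.0735
finger_force: 0.0
```

drive_tool(deltas="-1 -0.86 0 0 0 0 50; -1 -0.86 0 0 0 0 50; -1 -0.86 0 0 0 0 50")

```text
time: 2.1
tool_pos: [0.2899, 0.2654, 0.2059]
ee_rot: [3.14, 0.001, 2.707]
wrist_force: [0.7, -0.0, 0.1]
width: 0.0512
finger_force: 0.0
```

drive_tool(deltas="-1 -0.86 0 0 0 0 50; -1 -0.86 0 0 0 0 50; -1 -0.86 0 0 0 0 50")

```text
time: 2.4
tool_pos: [0.3448, 0.145, 0.206]
ee_rot: [3.141, 0.002, 2.706]
wrist_force: [0.7, 0.3, -0.7]
width: 0.0496
finger_force: 0.0
```

drive_tool(deltas="-1 -0.86 0 0 0 0 50; -1 -0.86 0 0 0 0 50; -1 -0.86 0 0 0 0 50")

```text
time: 2.7
tool_pos: [0.3995, 0.0244, 0.2059]
ee_rot: [3.141, 0.002, 2.705]
wrist_force: [0.3, -0.5, 0.4]
width: 0.0499
finger_force: 0.0
```

drive_tool(deltas="-1 -0.86 0 0 0 0 50; -1 -0.86 0 0 0 0 50; -1 -0.86 0 0 0 0 50")

```text
time: 3.0
tool_pos: [0.4541, -0.0959, 0.2055]
ee_rot: [3.142, 0.001, 2.705]
wrist_force: [0.2, 0.4, -0.5]
width: 0.0498
finger_force: 0.0
```

drive_tool(deltas="-1 -0.86 0 0 0 -0.15 50; -1 -0.86 0 0 0 -0.15 50; -1 -0.86 0 0 0 -0.15 50; -1 -0.86 0 0 0 -0.15 50")

```text
time: 3.4
tool_pos: [0.5085, -0.2167, 0.2041]
ee_rot: [-3.141, -0.001, 2.939]
wrist_force: [0.5, 0.0, -0.4]
width: 0.0502
finger_force: 0.0
```

drive_tool(deltas="-0.78 -1 0 0 0 0 50; -0.78 -1 0 0 0 0 50; -0.78 -1 0 0 0 0 50; -0.78 -1 0 0 0 0 50")

```text
time: 3.8
tool_pos: [0.5649, -0.3285, 0.2037]
ee_rot: [3.141, -0.001, 2.941]
wrist_force: [-0.0, 0.4, -0.3]
width: 0.0503
finger_force: 0.0
```

```bash
cat > w.py <<'E'
import sys
from h import *
np.set_printoptions(precision=4,suppress=True)
n=sys.argv[1]; z=[float(v) for v in sys.argv[3].split(',')]
o=robot.get_obs();s=snapshot('wrist');save(s,n)
G=np.eye(4);G[:3,:3]=R.from_euler('xyz',o['ee_rot']).as_matrix();G[:3,3]=o['tool_pos'];T=G@np.array(s['hand_eye'])
print('tool',o['tool_pos'],o['ee_rot'],'cam',T[:3,3],-T[:3,2],o['wrist_force'],o['time'])
np.savez('w_'+n,T=T,**{k:s[k] for k in('fx','fy','cx','cy','D')})
for t,zz in zip(sys.argv[2].split(','),z):
    for d in finder.landmark_of('wrist',t)[:2]: print(t,d['confidence'],d['xy'],at_z(s,d['xy'],zz,T))
E
python3 w.py w1 top_edge,heel,stop,carton .054,0,0,.04
```

```text
tool [ 0.5649 -0.3285  0.2037] [ 3.141  -0.0013  2.941 ] cam [ 0.4861 -0.3127  0.3826] [ 0.2647 -0.0524 -0.9629] [-0.0303  0.4261 -0.2726] 3.8
top_edge 0.97 [247.5, 157.2] [ 0.5383 -0.3335  0.054 ]
top_edge 0.58 [242.6, 70.3] [ 0.4458 -0.3194  0.054 ]
carton 0.77 [245.1, 72.0] [ 0.4464 -0.3174  0.04  ]
```

View pics/w1.png

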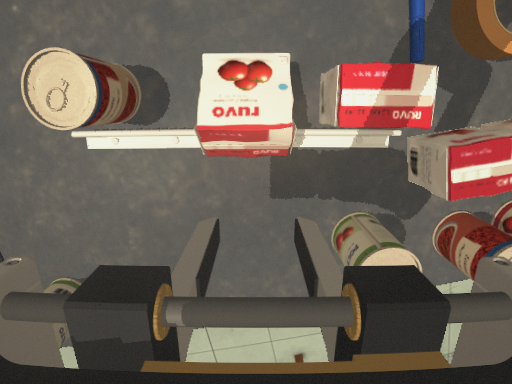

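The wrist view confirms the overhanging top edge at (203..290, 155) with the fingers behind it. The strip's front edge runs level at row 131, so the tool is square to it. I'll centre the tool and go down behind the edge.

drive_tool(deltas="0 -0.1 0.5 0 0 0 50; 0 -0.1 0.9 0 0 0 50; 0 -0.1 1 0 0 0 50; 0 -0.1 1 0 0 0 50")

```text
time: 4.45
tool_pos: [0.5612, -0.3344, 0.1038]
ee_rot: [3.14, -0.004, 2.944]
wrist_force: [-0.1, -0.2, 0.3]
width: 0.0501
finger_force: 0.0
```

drive_tool(deltas="0 0 0.3 0 0 0 50; 0 0 0.5 0 0 0 50; 0 0 0.6 0 0 0 50; 0 0 0.6 0 0 0 50")

```text
time: 4.85
tool_pos: [0.5627, -0.336, 0.0463]
ee_rot: [-3.142, 0.001, 2.944]
wrist_force: [0.3, -1.0, 0.0]
width: 0.0502
finger_force: 0.0
```

drive_tool(deltas="0.04 0 0 0 0 0 50; 0.08 0 0 0 0 0 50; 0.12 0 0 0 0 0 50; 0.15 0 0 0 0 0 50; 0.18 0 0 0 0 0 50")

```text
time: 5.35
tool_pos: [0.5462, -0.3334, 0.0471]
ee_rot: [-3.14, 0.005, 2.943]
wrist_force: [3.5, -0.5, 1.3]
width: 0.0501
finger_force: 1.8
```

drive_tool(deltas="0.025 0 0 0 0 0 50; 0.05 0 0 0 0 0 50; 0.075 0 0 0 0 0 50; 0.1 0 0 0 0 0 50; 0.12 0 0 0 0 0 50")

```text
time: 5.85
tool_pos: [0.5327, -0.3302, 0.0453]
ee_rot: [3.141, -0.0, 2.943]
wrist_force: [2.4, -0.9, 0.6]
width: 0.0499
finger_force: 1.7
```

```bash
python3 w.py w2 top_edge,heel .063,0
```

```text
tool [ 0.5327 -0.3302  0.0453] [ 3.1414 -0.0001  2.9434] cam [ 0.4537 -0.3146  0.2241] [ 0.2659 -0.0523 -0.9626] [ 2.3777 -0.9212  0.6363] 5.85
top_edge 0.88 [252.6, 223.5] [ 0.519  -0.3299  0.063 ]
```

View pics/w2.png

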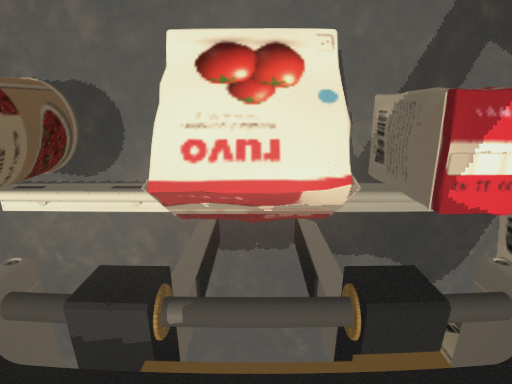

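The carton is rising evenly: its top edge at row 215 is square to the fingers, and both neighbours are clear. I'll keep going slowly.

drive_tool(deltas="0.02 0 0 0 0 0 50; 0.04 0 0 0 0 0 50; 0.06 0 0 0 0 0 50; 0.08 0 0 0 0 0 50; 0.1 0 0 0 0 0 50")

```text
time: 6.5
tool_pos: [0.523, -0.3283, 0.0455]
ee_rot: [3.142, 0.0, 2.943]
wrist_force: [3.5, -0.9, 2.1]
width: 0.0499
finger_force: 1.7
```

drive_tool(deltas="0.015 0 0 0 0 0 50; 0.03 0 0 0 0 0 50; 0.04 0 0 0 0 0 50; 0.04 0 0 0 0 0 50; 0.04 0 0 0 0 0 50")

```text
time: 7.0
tool_pos: [0.519, -0.3275, 0.0453]
ee_rot: [3.141, -0.0, 2.943]
wrist_force: [2.3, -0.1, 0.8]
width: 0.0499
finger_force: 1.5
```

```bash
python3 w.py w3 top_edge,heel .079,0
```

```text
tool [ 0.519  -0.3275  0.0453] [ 3.1414 -0.0004  2.9434] cam [ 0.44   -0.3118  0.2241] [ 0.2656 -0.0523 -0.9627] [ 2.3049 -0.0857  0.8186] 7.0
top_edge 0.73 [249.3, 223.9] [ 0.4987 -0.3274  0.079 ]
heel 0.19 [427.6, 150.2] [ 0.4975 -0.1855  0.    ]
```

View pics/w3.png

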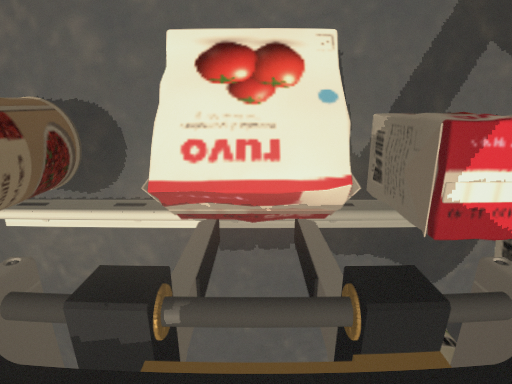

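This image matches the previous one apart from the strip moving, so the carton has slid towards me without tilting. I'll check where the strip is relative to the fingers before changing the push direction.

```bash
python3 - <<'E'
from h import *
np.set_printoptions(precision=4,suppress=True)
for n in('w1','w3'):
    s=dict(np.load(f'w_{n}.npz'));T=s['T'];g=cv2.imread(f'pics/{n}.png',0)
    c=120 if n=='w3' else 170
    print(n,c,g[120:150,c].tolist() if n=='w1' else g[190:235,c].tolist())
    for r,z in ([(128,.034),(131,.034),(134,.034),(148,.003)] if n=='w1' else [(200,.034),(205,.034),(210,.034),(226,.003)]):
        p=at_z(s,(c,r),z,T);print(r,z,p,'u',(p[0]-.2003*p[1]-.5779)*.98)
s=dict(np.load('w_w3.npz'));T=s['T']
Ti=np.linalg.inv(T)
# carton left/right silhouette widths -> edge height
for z in(.04,.05,.06,.07):
    a,b=at_z(s,(180,219),z,T),at_z(s,(332,216),z,T);print(z,a,b,np.linalg.norm(a-b))
for z in(.06,.07,.08,.09,.1):
    a,b=at_z(s,(145,190),z,T),at_z(s,(358,188),z,T);c,d=at_z(s,(167,30),z,T),at_z(s,(338,30),z,T);print(z,'fronttop',a,np.linalg.norm(a-b),'frontbot',c,np.linalg.norm(c-d))
E
```

```text
w1 170 [103, 103, 106, 104, 105, 105, 109, 107, 88, 131, 193, 224, 233, 233, 222, 191, 231, 238, 238, 239, 238, 238, 239, 237, 236, 235, 237, 214, 134, 104]
128 0.034 [ 0.4889 -0.4175  0.034 ] u -0.005272076543084936
131 0.034 [ 0.4923 -0.4184  0.034 ] u -0.0017636206490594696
134 0.034 [ 0.4957 -0.4194  0.034 ] u 0.001761456675151527
148 0.003 [ 0.5141 -0.4338  0.003 ] u 0.022618728086778235
w3 120 [93, 93, 93, 93, 95, 90, 89, 85, 71, 84, 107, 106, 100, 76, 62, 73, 93, 103, 103, 112, 143, 170, 190, 202, 213, 216, 217, 214, 208, 186, 207, 221, 216, 216, 216, 218, 222, 159, 99, 97, 96, 94, 94, 95, 93]
200 0.034 [ 0.4821 -0.4169  0.034 ] u -0.012022647113517
205 0.034 [ 0.4856 -0.4181  0.034 ] u -0.008351674162853142
210 0.034 [ 0.4892 -0.4193  0.034 ] u -0.0046424762368243245
226 0.003 [ 0.5107 -0.4415  0.003 ] u 0.020769553989075967
0.04 [ 0.5018 -0.3771  0.04  ] [ 0.5199 -0.2755  0.04  ] 0.10319563507944163
0.05 [ 0.4985 -0.3736  0.05  ] [ 0.5155 -0.2775  0.05  ] 0.09758980033238077
0.06 [ 0.4951 -0.37    0.06  ] [ 0.5112 -0.2795  0.06  ] 0.09198396558531986
0.07 [ 0.4918 -0.3665  0.07  ] [ 0.5069 -0.2814  0.07  ] 0.0863781308382589
0.06 fronttop [ 0.4734 -0.3857  0.06  ] 0.12578177072026692 frontbot [ 0.3924 -0.3497  0.06  ] 0.08874309046785184
0.07 fronttop [ 0.4713 -0.3812  0.07  ] 0.11811617578354408 frontbot [ 0.3953 -0.3474  0.07  ] 0.08333476634374333
0.08 fronttop [ 0.4693 -0.3767  0.08  ] 0.11045058084682112 frontbot [ 0.3982 -0.3451  0.08  ] 0.07792644221963478
0.09 fronttop [ 0.4673 -0.3722  0.09  ] 0.10278498591009828 frontbot [ 0.4011 -0.3428  0.09  ] 0.07251811809552627
0.1 fronttop [ 0.4652 -0.3677  0.1   ] 0.09511939097337534 frontbot [ 0.404  -0.3404  0.1   ] 0.06710979397141771
```

The fingers are pushing almost level and the heel has slipped: the edge is still about 48 up, just over the strip. I'll lean the fingers back 30° so the push has an upward share, and tuck the tips under the edge while keeping contact.

drive_tool(deltas="0.01 0 0.03 0 0.08 0 50; 0.025 0 0.055 0 0.17 0 50; 0.04 0 0.07 0 0.25 0 50; 0.05 0 0.07 0 0.333 0 50; 0.05 0 0.07 0 0.333 0 50")

```text
time: 7.65
tool_pos: [0.5144, -0.3261, 0.0347]
ee_rot: [3.14, -0.534, 2.945]
wrist_force: [1.5, -0.3, 0.2]
width: 0.0499
finger_force: 0.9
```

```bash
python3 w.py w4 top_edge .05; python3 - <<'E'
from h import *
s=snapshot('scene');save(s,'s4');a=s['img'][180:270,220:330,::-1]
b=cv2.imread('pics/w4.png')
a=cv2.resize(a,(469,384),interpolation=cv2.INTER_CUBIC);b=cv2.resize(b,(330,248));b=cv2.copyMakeBorder(b,0,136,0,0,0)
cv2.imwrite('pics/c4.png',np.hstack([a,b]))
E
```

```text
tool [ 0.5144 -0.3261  0.0347] [ 3.1401 -0.5339  2.9452] cam [ 0.5356 -0.3307  0.2288] [-0.2513  0.0515 -0.9665] [ 1.4612 -0.2881  0.2385] 7.65
top_edge 0.7 [250.8, 224.4] [ 0.5109 -0.3292  0.05  ]
```

View pics/c4.png

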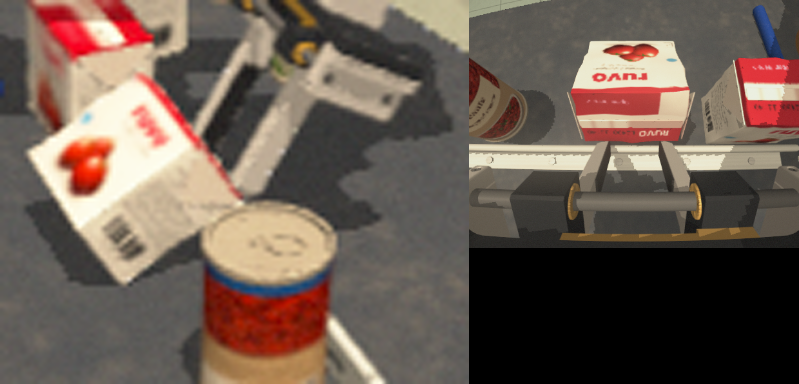

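The fingers now lean under the edge, the carton is still held square, and it is clear of both neighbours. Next I'll push along the face normal, up and towards me.

drive_tool(deltas="0.02 0 -0.015 0 0 0 50; 0.04 0 -0.025 0 0 0 50; 0.06 0 -0.03 0 0 0 50; 0.08 0 -0.035 0 0 0 50; 0.1 0 -0.04 0 0 0 50")

```text
time: 8.3
tool_pos: [0.5077, -0.3254, 0.0478]
ee_rot: [-3.141, -0.522, 2.943]
wrist_force: [2.3, -0.6, 1.4]
width: 0.05
finger_force: 0.6
```

```bash
python3 w.py w5 top_edge .06;python3 - <<'E'
from h import *
S={c:snapshot(c) for c in('scene','top')};save(S['scene'],'s5')
for t in('top_edge','heel','carton'):
    rs=[]
    for c in S:
        d=finder.landmark_of(c,t)[:1]
        for e in d: print(t,c,e['confidence'],e['xy']);rs.append(ray(S[c],e['xy']))
    if len(rs)==2:print(tri(rs))
E
```

```text
tool [ 0.5077 -0.3254  0.0478] [-3.1411 -0.5215  2.9431] cam [ 0.5266 -0.3293  0.2421] [-0.2398  0.0479 -0.9696] [ 2.3379 -0.6146  1.3883] 8.3
top_edge 0.96 [252.3, 223.4] [ 0.5032 -0.3273  0.06  ]
top_edge 0.53 [58.0, 187.9] [ 0.4554 -0.4499  0.06  ]
top_edge scene 0.79 [268.6, 215.0]
top_edge top 0.66 [296.2, 200.2]
(array([ 0.50521437, -0.32496548,  0.05576547]), [np.float64(0.0006590554089258539), np.float64(0.000659055408926097)])
carton scene 0.93 [238.2, 233.1]
carton top 0.7 [291.7, 230.6]
(array([ 0.41352808, -0.31514262,  0.02384885]), [np.float64(0.0005796728493592995), np.float64(0.0005796728493591518)])
```

The two-camera fix gives a tilt of about 52°, so the carton is rising now. I'll continue.

drive_tool(deltas="0.025 0 -0.01 0 0 0 50; 0.05 0 -0.02 0 0 0 50; 0.075 0 -0.025 0 0 0 50; 0.1 0 -0.035 0 0 0 50; 0.13 0 -0.04 0 0 0 50")

```text
time: 9.3
tool_pos: [0.4983, -0.3233, 0.057]
ee_rot: [3.141, -0.523, 2.943]
wrist_force: [0.2, -0.4, -0.4]
width: 0.0501
finger_force: 0.3
```

```bash
cat > t.py <<'E'
from h import *
np.set_printoptions(precision=4,suppress=True)
S={c:snapshot(c) for c in('scene','top')};P={}
for t in('top_edge','carton'):
    d=[finder.landmark_of(c,t)[:1] for c in S]
    print(t,[(e[0]['confidence'],e[0]['xy']) for e in d if e])
    if all(d): P[t],e=tri([ray(S[c],x[0]['xy']) for c,x in zip(S,d)]);print(P[t],e)
if len(P)==2:
    v=P['top_edge']-P['carton'];u=v@[.98,-.198,0]
    print('tilt',np.degrees(np.arctan2(u,v[2])-np.arctan2(31.4,94)),'heel u',((P['top_edge']@[1,-.2003,0])-.576)*980-94*np.sin(np.arctan2(u,v[2])-np.arctan2(31.4,94)))
print(robot.get_obs()['time'])
E
python3 t.py
```

```text
top_edge [(0.55, [261.3, 209.5]), (0.82, [297.3, 205.3])]
[ 0.4859 -0.324   0.0801] [np.float64(0.0032775020287710284), np.float64(0.0032775020287710887)]
carton [(0.73, [234.0, 234.4]), (0.6, [290.1, 233.6])]
[ 0.4037 -0.3104  0.0205] [np.float64(0.0012597695707667902), np.float64(0.0012597695707668517)]
tilt 35.924043020262054 heel u -79.82085434658403
9.6
```

drive_tool(deltas="0.02 0 -0.01 0 0 0 50; 0.04 0 -0.015 0 0 0 50; 0.055 0 -0.02 0 0 0 50; 0.07 0 -0.025 0 0 0 50; 0.08 0 -0.03 0 0 0 50")

```text
time: 10.1
tool_pos: [0.4932, -0.3223, 0.0636]
ee_rot: [3.142, -0.523, 2.943]
wrist_force: [0.5, 0.3, 0.5]
width: 0.0499
finger_force: 0.1
```

```bash
python3 t.py
```

```text
top_edge [(0.73, [263.4, 211.7]), (0.91, [296.3, 207.5])]
[ 0.4849 -0.3251  0.0734] [np.float64(0.002828898718417718), np.float64(0.002828898718417612)]
carton [(0.9, [234.2, 234.9]), (0.92, [295.3, 232.2])]
[ 0.4035 -0.3228  0.0267] [np.float64(0.006805505164099631), np.float64(0.0068055051640996105)]
tilt 41.30359313049359 heel u -87.5363703304303
10.4
```

drive_tool(deltas="0.02 0 0 0 0 0 50; 0.04 0 0 0 0 0 50; 0.06 0 0 0 0 0 50; 0.08 0 0 0 0 0 50; 0.09 0 0 0 0 0 50")

```text
time: 10.9
tool_pos: [0.4855, -0.3208, 0.0682]
ee_rot: [3.142, -0.523, 2.943]
wrist_force: [-0.4, -0.6, -0.3]
width: 0.0502
finger_force: 0.0
```

```bash
python3 t.py; python3 w.py w6 top_edge .08; python3 - <<'E'
from h import *
s=snapshot('scene');a=s['img'][180:270,220:330,::-1]
b=cv2.imread('pics/w6.png')
a=cv2.resize(a,(469,384),interpolation=cv2.INTER_CUBIC);b=cv2.resize(b,(330,248));b=cv2.copyMakeBorder(b,0,136,0,0,0)
cv2.imwrite('pics/c6.png',np.hstack([a,b]))
E
```

```text
top_edge [(0.82, [260.2, 207.7]), (0.93, [296.0, 209.6])]
[ 0.4774 -0.3223  0.0874] [np.float64(0.0017037542448136874), np.float64(0.0017037542448136943)]
carton [(0.67, [234.7, 237.5]), (0.55, [291.4, 234.1])]
[ 0.4025 -0.3152  0.0134] [np.float64(0.000866173922466169), np.float64(0.0008661739224660234)]
tilt 26.876042852121167 heel u -75.85820971241367
11.2
tool [ 0.4857 -0.3208  0.0679] [ 3.1414 -0.5231  2.9436] cam [ 0.5048 -0.3248  0.2622] [-0.2412  0.0486 -0.9693] [-0.8549  0.6956 -0.0169] 11.2
top_edge 0.8 [251.3, 139.3] [ 0.4253 -0.3125  0.08  ]
top_edge 0.51 [401.8, 221.7] [ 0.4991 -0.2291  0.08  ]
```

View pics/c6.png

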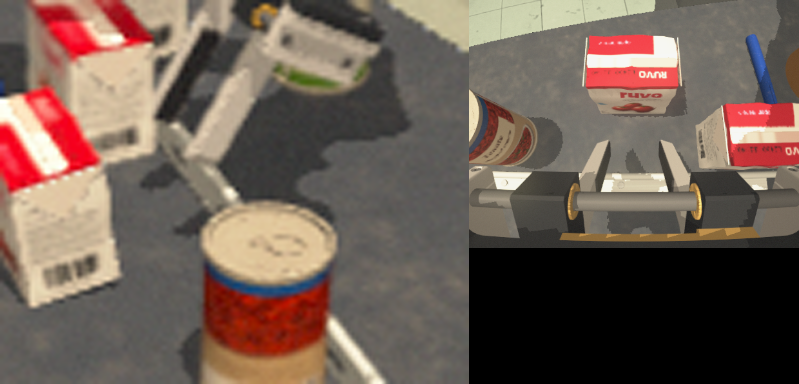

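The carton now stands upright on its base, centre near (0.39,-0.31), about 75 mm in front of the strip. I'll lift, straighten the tool and measure it.

drive_tool(deltas="0.2 0 -0.35 0 0 0 50; 0.4 0 -0.7 0 -0.09 0 50; 0.6 0 -1 0 -0.18 0 50; 0.6 0 -1 0 -0.27 0 50; 0.6 0 -1 0 -0.333 0 50")

```text
time: 11.85
tool_pos: [0.4843, -0.3212, 0.1888]
ee_rot: [-3.138, 0.011, 2.943]
wrist_force: [-0.7, 0.5, -0.3]
width: 0.05
finger_force: 0.0
```

drive_tool(deltas="0.5 0 0 0 0 0 50; 1 0 0 0 0 0 50; 1 0 0 0 0 0 50")

```text
time: 12.15
tool_pos: [0.3804, -0.2985, 0.1837]
ee_rot: [3.14, -0.004, 2.941]
wrist_force: [0.6, -0.1, -0.3]
width: 0.0499
finger_force: 0.0
```

```bash
cat > m.py <<'E'
from h import *
np.set_printoptions(precision=4,suppress=True)
s=snapshot('top')
for t in('carton','carton_left'):
    for d in finder.masks_of('top',t)[:1]:
        q=max(cv2.findContours(d['region'].astype(np.uint8),0,2)[0],key=cv2.contourArea).astype(np.float32)
        print(t,d['confidence'],d['xy'],[at_z(s,v,.094)[:2].round(4).tolist() for v in cv2.boxPoints(cv2.minAreaRect(q))])
    for d in finder.landmark_of('top',t)[:1]: print('lm',at_z(s,d['xy'],0)[:2])
o=robot.get_obs();print(o['tool_pos'],o['ee_rot'],o['time'])
E
python3 m.py; python3 w.py w7 top_edge,heel,carton,carton_left .094,0,0,0
```

```text
carton 0.43 [278.5, 224.1] [[0.4417, -0.2579], [0.4424, -0.2925], [0.4195, -0.2929], [0.4188, -0.2584]]
lm [ 0.3967 -0.3135]
carton_left 0.77 [251.0, 197.9] [[0.4812, -0.1312], [0.5442, -0.1447], [0.5233, -0.2406], [0.4604, -0.2268]]
lm [ 0.5001 -0.1939]
[ 0.3869 -0.3013  0.1851] [-3.1412  0.0012  2.9441] 12.4
tool [ 0.3869 -0.3013  0.1851] [-3.1412  0.0012  2.9441] cam [ 0.3077 -0.2855  0.3637] [ 0.267  -0.053  -0.9622] [ 0.0129 -1.2108  0.8122] 12.4
top_edge 0.69 [257.1, 234.8] [ 0.4304 -0.3094  0.094 ]
heel 0.41 [252.6, 178.8] [ 0.395  -0.3081  0.    ]
carton 0.82 [252.7, 177.1] [ 0.3929 -0.3075  0.    ]
carton_left 0.56 [356.6, 234.2] [ 0.4993 -0.1838  0.    ]
```

View pics/w7.png

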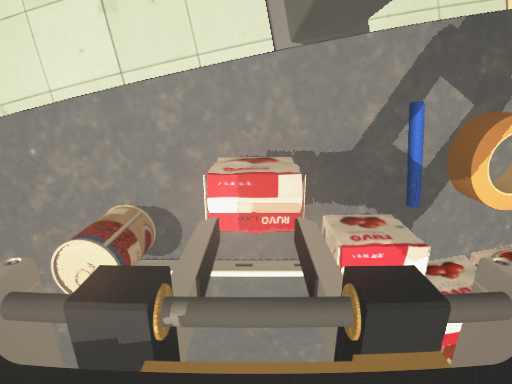

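In this view the carton stands square at (206..303, 160..230), with clear gaps to the tin and carton_left. I'll move in front of it and lower the fingers.

drive_tool(deltas="0.5 -0.06 0 0 0 0 50; 0.56 -0.06 0 0 0 0 50; 0.56 -0.06 0.5 0 0 0 50; 0.56 -0.06 1 0 0 0 50; 0.56 -0.06 1 0 0 0 50")

```text
time: 13.15
tool_pos: [0.3249, -0.2898, 0.0761]
ee_rot: [3.13, -0.015, 2.943]
wrist_force: [-0.3, 0.5, -0.4]
width: 0.0503
finger_force: 0.0
```

drive_tool(deltas="0 0 0.4 0 0 0 50; 0 0 0.5 0 0 0 50; 0 0 0.5 0 0 0 50")

```text
time: 13.45
tool_pos: [0.3299, -0.2957, 0.0351]
ee_rot: [3.141, -0.001, 2.944]
wrist_force: [0.3, 0.5, 0.3]
width: 0.0499
finger_force: 0.0
```

drive_tool(deltas="-0.05 0 0 0 0 0 50; -0.1 0 0 0 0 0 50; -0.15 0 0 0 0 0 50; -0.2 0 0 0 0 0 50; -0.25 0 0 0 0 0 50")

```text
time: 13.95
tool_pos: [0.3548, -0.3008, 0.0351]
ee_rot: [-3.141, 0.001, 2.944]
wrist_force: [0.9, 0.8, -0.4]
width: 0.0499
finger_force: 0.0
```

drive_tool(deltas="-0.05 0 0 0 0 0 50; -0.1 0 0 0 0 0 50; -0.15 0 0 0 0 0 50; -0.2 0 0 0 0 0 50; -0.25 0 0 0 0 0 50")

```text
time: 14.45
tool_pos: [0.3772, -0.3052, 0.0347]
ee_rot: [3.141, -0.004, 2.943]
wrist_force: [-5.8, 0.3, 4.8]
width: 0.0502
finger_force: 2.9
```

drive_tool(deltas="-0.05 0 0 0 0 0 50; -0.1 0 0 0 0 0 50; -0.15 0 0 0 0 0 50; -0.2 0 0 0 0 0 50; -0.25 0 0 0 0 0 50")

```text
time: 14.95
tool_pos: [0.4017, -0.3102, 0.0347]
ee_rot: [3.141, -0.004, 2.943]
wrist_force: [-5.8, 0.8, 3.7]
width: 0.0502
finger_force: 2.9
```

drive_tool(deltas="-0.04 0 0 0 0 0 50; -0.08 0 0 0 0 0 50; -0.12 0 0 0 0 0 50; -0.16 0 0 0 0 0 50; -0.2 0 0 0 0 0 50")

```text
time: 15.45
tool_pos: [0.4213, -0.3141, 0.0347]
ee_rot: [3.141, -0.004, 2.943]
wrist_force: [-6.1, 0.5, 4.6]
width: 0.05
finger_force: 3.0
```

```bash
python3 w.py w8 carton,top_edge,heel 0,.094,0; python3 m.py
```

```text
tool [ 0.4213 -0.3141  0.0347] [ 3.1414 -0.0041  2.9433] cam [ 0.343  -0.2986  0.2137] [ 0.2621 -0.0516 -0.9637] [-6.077   0.5199  4.642 ] 15.45
carton 0.79 [261.3, 258.7] [ 0.4605 -0.3179  0.    ]
heel 0.56 [423.1, 266.9] [ 0.4965 -0.1851  0.    ]
carton 0.7 [283.4, 204.9] [[0.4791, -0.2573], [0.5129, -0.2899], [0.496, -0.3075], [0.4622, -0.2749]]
lm [ 0.4613 -0.3257]
carton_left 0.81 [249.0, 198.5] [[0.4813, -0.1339], [0.5433, -0.1469], [0.5232, -0.2413], [0.4613, -0.228]]
lm [ 0.5003 -0.1883]
[ 0.4223 -0.3143  0.0344] [-3.1416 -0.0008  2.9433] 15.9
```

View pics/w8.png

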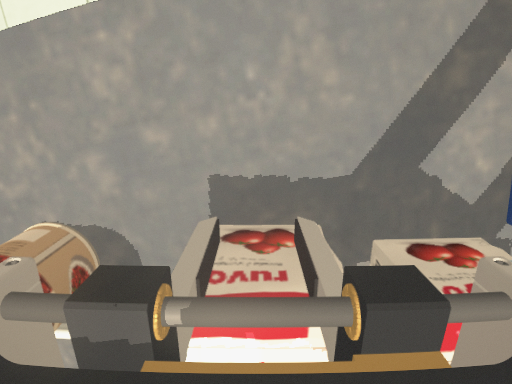

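The push force has a vertical part, so the front is trying to lift. I'll back off, lower the fingertips and push nearer the base for the last 18 mm.

drive_tool(deltas="0.06 0 0 0 0 0 50; 0.08 0 0 0 0 0 50; 0.08 0 0.1 0 0 0 50; 0.08 0 0.19 0 0 0 50; 0.06 0 0.19 0 0 0 50")

```text
time: 16.4
tool_pos: [0.4157, -0.3119, 0.0132]
ee_rot: [3.139, -0.003, 2.943]
wrist_force: [0.1, -0.2, -1.1]
width: 0.0501
finger_force: 0.0
```

drive_tool(deltas="-0.03 0 0 0 0 0 50; -0.06 0 0 0 0 0 50; -0.09 0 0 0 0 0 50; -0.12 0 0 0 0 0 50; -0.15 0 0 0 0 0 50")

```text
time: 16.9
tool_pos: [0.4315, -0.316, 0.0155]
ee_rot: [3.141, -0.001, 2.943]
wrist_force: [-2.7, 1.2, 0.4]
width: 0.0503
finger_force: 1.5
```

drive_tool(deltas="-0.015 0 0 0 0 0 50; -0.03 0 0 0 0 0 50; -0.045 0 0 0 0 0 50; -0.06 0 0 0 0 0 50; -0.06 0 0 0 0 0 50")

```text
time: 17.4
tool_pos: [0.4378, -0.3173, 0.0155]
ee_rot: [3.141, 0.001, 2.944]
wrist_force: [-1.4, 0.2, -0.4]
width: 0.0505
finger_force: 0.6
```

drive_tool(deltas="-0.01 0 0 0 0 0 50; -0.02 0 0 0 0 0 50; -0.03 0 0 0 0 0 50; -0.03 0 0 0 0 0 50")

```text
time: 17.8
tool_pos: [0.4386, -0.3175, 0.0157]
ee_rot: [3.141, -0.004, 2.944]
wrist_force: [-8.3, 0.9, 3.1]
width: 0.0498
finger_force: 4.2
```

drive_tool(deltas="-0.01 0 0 0 0 0 50; -0.02 0 0 0 0 0 50; -0.02 0 0 0 0 0 50")

```text
time: 18.1
tool_pos: [0.4386, -0.3175, 0.016]
ee_rot: [3.141, -0.008, 2.944]
wrist_force: [-14.4, 3.5, 9.5]
width: 0.0496
finger_force: 7.3
```

The fingers stalled exactly where the carton should meet the strip, so it is seated. I'll back off and check.

drive_tool(deltas="0.03 0 0 0 0 0 50; 0.08 0 0 0 0 0 50; 0.2 0 0 0 0 0 50; 0.4 0 0 0 0 0 50; 0.4 0 0 0 0 0 50")

```text
time: 18.6
tool_pos: [0.4016, -0.3098, 0.0155]
ee_rot: [3.141, -0.0, 2.942]
wrist_force: [-0.3, -0.3, -0.3]
width: 0.05
finger_force: 0.0
```

drive_tool(deltas="0 0 -0.5 0 0 0 50; 0 0 -1 0 0 0 50; 0 0 -1 0 0 0 50")

```text
time: 18.9
tool_pos: [0.4075, -0.3142, 0.1245]
ee_rot: [-3.133, 0.015, 2.944]
wrist_force: [0.4, -1.0, 0.6]
width: 0.0501
finger_force: 0.0
```

drive_tool(deltas="0.4 0 -0.3 0 0 0 50; 0.4 0 -0.5 0 0 0 50; 0.4 0 -0.7 0 0 0 50; 0.4 0 -0.7 0 0 0 50")

```text
time: 19.3
tool_pos: [0.3654, -0.3039, 0.1887]
ee_rot: [-3.138, 0.006, 2.943]
wrist_force: [0.2, -0.9, 0.1]
width: 0.0502
finger_force: 0.0
```

```bash
python3 m.py; python3 w.py w9 carton,top_edge,carton_left 0,.094,0; python3 - <<'E'
from h import *
s=snapshot('top');a=s['img'][150:250,225:375,::-1]
a=cv2.resize(a,(576,384),interpolation=cv2.INTER_CUBIC);b=cv2.imread('pics/w9.png')[100:,:][:, :]
b=cv2.resize(b,(220,122))
cv2.imwrite('pics/c9.png',cv2.vconcat([cv2.copyMakeBorder(a,0,0,0,0,0)]))
E
```

```text
carton 0.72 [298.5, 207.8] [[0.4603, -0.2644], [0.5257, -0.2795], [0.5032, -0.3781], [0.4378, -0.3625]]
lm [ 0.4791 -0.3238]
carton_left 0.82 [251.0, 200.3] [[0.4812, -0.1317], [0.5431, -0.1446], [0.5226, -0.2408], [0.4608, -0.2275]]
lm [ 0.499  -0.1868]
[ 0.3635 -0.3019  0.1838] [ 3.1398 -0.0022  2.9437] 19.55
tool [ 0.3635 -0.3019  0.1838] [ 3.1398 -0.0022  2.9437] cam [ 0.2849 -0.2866  0.3627] [ 0.2642 -0.0503 -0.9632] [0.5932 1.2894 0.0217] 19.55
carton 0.72 [258.6, 253.8] [ 0.477  -0.3212  0.    ]
carton_left 0.79 [360.5, 247.6] [ 0.4962 -0.1809  0.    ]
```

View pics/w9.png

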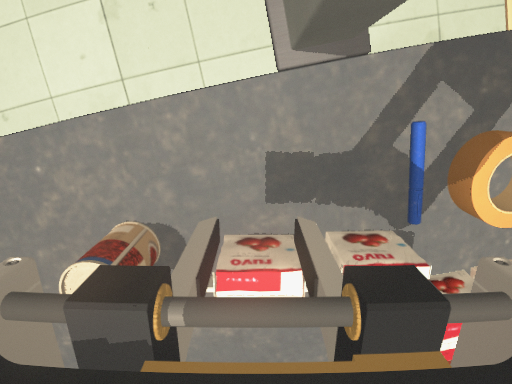

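The pictures and numbers agree: the carton stands upright, its centre is 31 mm in front of the strip (half its depth), it is square within measurement noise, and the neighbours haven't moved.

```bash
python3 -c "
from bench import robot
print(robot.close_job())"
```

```text
the job is handed in; nothing more can be done
None
```

The carton is back up on its base, flush and square (within measurement noise) against the strip between the standing carton and the tin, and the job is handed in at about 20 s; its heel slid some 30 mm towards the robot on the table during the first push, before I changed the push angle.

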